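Set out the grooming things on the tiled window sill

ROBOT

A 6-joint arm with a two-finger parallel gripper is mounted at the origin on the work surface. World frame = base frame: x ahead of the robot, y to its left, z up, the work surface at z = 0. Lengths are in m, angles in degrees, forces in N, time in s.
With the tool pointing down it reaches from about 0.25 to 0.725 m from the base axis. Payload 9.7 kg.
Tool frame: the origin (TCP) lies where the fingers leave the gripper's body, on its centre line; the fingertips stand 73 mm ahead of it and the grasp point (between the pads) lies 54 mm ahead of it; z points along the fingers, y is the line along which they close (so a half turn about z gives the same grasp; the last joint's range is limited). The gripper opens to 85 mm and grips with 20 to 120 N. Pads are 22 mm wide; open, the fingers measure 114 mm over their backs; the gripper's body (76 mm by 85 mm) begins 54 mm behind the grasp point. The pads swing forward as they close: fully open they stand 13 mm farther back than shut.
Start: joints at [64.859, 4.979, 10.078, 95.1, 0, 90], TCP at [0.234, 0.498, 0.304] pointing down, gripper open.
Joint ranges: [-179.16, 179.16], [-48.56, 103.87], [-65.8, 70.77], [-126.05, 130.52], [-82.76, 87.17], [-180, 180]. Speed limits (degrees/s): [127.2, 127.2, 147.25, 180, 180, 180].

INTERFACE

Orientations are given as [roll, pitch, yaw] about the fixed x, y, z axes, in that order (R = Rz(yaw) Ry(pitch) Rx(roll)).
In Python, from workcell import sensors, imaging, bot gives the robot as it stands.
- The arm moves only by the tool apply_moves, never from a script. Its argument "rows" is a list of rows, each a list of 3 entries, a list of its own where there are three numbers: the shift along the tool's x, y, z in units of 10 cm (1.0 is 10 cm), then the turn, a rotation vector about the tool's x, y, z in units of 30 degrees (1.0 is 30 degrees), then the opening, from 0 (shut) to 1 (fully open). A call has 1 to 20 rows; each row is the pose to reach, as a shift and turn from the pose commanded when the call began, along the tool's axes at that moment; what a row does not reach only later rows make up. A row lasts 1/10 s, in which the tool goes at most 50 mm and 8.59 degrees, less where a joint would pass 70% of its speed; a pose out of reach is approached as far as the arm can. A call with a number of a shift or a turn outside -1 to 1 is refused whole. A call with a gripper value outside its range is refused whole. The fingers move at their own pace and stop on an object; "force" is the grip in N (left out, the last holds). Time passes only in rows, so rows that repeat a pose let the fingers close. It gives the time, the measured TCP pose, the force, the opening and the grip force at its end, in the units of the state.
- sensors.get_obs(): the state, without advancing time (a new reading comes with each control period).
- imaging.camera(name): name is "scene" or "side" or "wrist"; returns (picture, depth): 384x512x3 uint8, red, green, blue; 384x512 float32, m along the optical axis (not along the pixel's ray), 0 where there is no reading.
- imaging.get_calibration(name): a dict with "intrinsics" (3x3 intrinsics, pixels), "world_from_camera" (4x4, takes a point from camera to world coordinates). Camera axes: x right, y down, z forward; pixel columns grow to the right and rows downward; lengths in m; the calibration is good to about 2 mm. A picture is of the moment at which its call begins: read the wrist's pose just before it. get_calibration takes no time and is no camera call; for the wrist camera it gives the pose at the moment of the call.
- bot.job_done(): hands the job in; it is judged then, once.
The state is a dict: "time": time; "q": joint angles; "qd": joint speeds; "joint_efforts": joint torques, N m; "ee_pos": TCP position; "tcp_rot": TCP orientation; "wrist_force": force on the tool from outside, world axes, zero at the start; "torque": the same for the moment, N m; "opening": finger opening in m; "grasp_force": force on a finger pad.
Only numpy, scipy, OpenCV 4.12 (cv2) and the standard library are available. Lean on these libraries where they do the work, as an engineer would, in place of code of your own. Each camera call takes 0.05 s, during which the arm holds its last target. There are 200 camera calls.

TASK

Set the grooming things out along the sill: stack the three aluminium tins centred on the round cork mat, the largest at the bottom and the smallest on top, and stand the nail brush, bristles down, centred on the slatted wooden rest and lengthwise with its slats. Lay the red hair pick flat on the tiles midway between the glass jar and the stack of tins, square across the line that joins them. Leave the jar, the dropper bottle and the potted plant standing where they are.

Things in the scene. Friction and masses are not known exactly. Their poses are not given: they have to be found in the camera images.
- tin_large_mid (a point): centre (half-way up) of the largest of three closed round aluminium tins, cream paper disc on its flat lid: 66 mm across, 40 mm high, about 130 g; z points up out of the lid
- tin_medium_mid (a point): centre (half-way up) of the middle aluminium tin, green paper disc on its flat lid: 53 mm across, 34 mm high, about 80 g; z points up out of the lid
- tin_small_mid (a point): centre (half-way up) of the smallest aluminium tin, blue paper disc on its flat lid: 40 mm across, 28 mm high, about 45 g; z points up out of the lid
- brush_mid (a point): centre (half-way up) of the wooden nail brush, which stands bristles down: 95 mm long (its x), 42 mm wide (y), 32 mm high overall (14 mm of stiff bristles below, 18 mm of wood above, the wood being the widest part), about 70 g; z points up, bristles on the -z side
- pick_grip (a point): grip point of the red plastic hair pick, which lies flat: half-way up the handle on the pick's centre line, near its balance point. x points to the tips of the tines: from this point the tines end 100 mm away in +x and the handle ends 64 mm away in -x. The handle is 24 mm wide (y) and 12 mm thick; 22 mm ahead of the point begins the 62 mm wide, 8 mm thick head that carries the tines (5 mm thick); about 35 g; z points up
- mat: round cork mat lying on the tiles, 90 mm across, 6 mm thick, fixed; origin at the centre of its underside. Its centre is 225 mm from the centre of the jar
- rest: slatted pale wooden rest (draining deck) on the tiles, 130 mm long (its x, the way the slats run) by 78 mm wide (y), its top 18 mm above the tiles, fixed; origin at the centre of its underside
- jar: glass apothecary jar with flip-top lid and wire clasp, holding cotton buds, loose, not to be moved: 76 mm across, 94 mm high; origin at the centre of its underside, clasp on the -x side (towards the robot). It stands in a row between mat and rest, which lie on either side of it along its y axis (either may be on the left)
- bottle: amber dropper bottle, loose, not to be moved: 42 mm across, 107 mm high; origin at the centre of its underside
- plant: succulent in a terracotta pot, loose, not to be moved: 82 mm across, about 90 mm high; origin at the centre of its underside
There are look-alikes about, which are no part of the job. Leave any purple look-alike of the part that bears tin_small_mid alone.

How it is judged:
By the outcome, as a careful person would: the job done as asked, in the order asked, and still so for the second after the job is handed in, with the robot touching nothing.
It also fails if it takes over 115 s, if anything falls off the work surface, if the arm or the gripper's body presses on something with over 40 N, if the wrist force passes 120 N, or if a joint passes its speed limit or range.

## Working session

There is one attempt and no reset: what is moved stays moved. The work goes in short steps, Python scripts to look and compute and a tool call to move; the robot and the scene stay as the last step left them, time stands still between calls to the robot, and variables do not carry over. Pictures are saved under pics/ and viewed, at most 14 in all, crops included, and the job is handed in when it is done.

Besides the shell and the picture viewer there is one more tool, called after "Emit:" as name([rows], argument=value, ...), one row to a line, values as JSON. apply_moves: Moves the arm, as the interface text tells. Its arguments: {"type":"object","properties":{"rows":{"type":"array"},"force":{"type":"number"}},"required":["rows"]}

```bash
mkdir -p pics; cat > h.py <<'E'
import numpy as np,cv2
from workcell import sensors,imaging,bot
def cap(n,tag):
    c=imaging.get_calibration(n); p,d=imaging.camera(n)
    np.savez('pics/%s.npz'%tag,p=p,d=d,K=c['intrinsics'],T=c['world_from_camera'])
    cv2.imwrite('pics/%s.png'%tag,p[:,:,::-1]); return load(tag)
def load(tag):
    z=np.load('pics/%s.npz'%tag); return z['p'],z['d'],np.array(z['K']),np.array(z['T'])
def ray(K,T,uv,z):
    uv=np.atleast_2d(uv).astype(float)
    r=np.c_[(uv-K[:2,2])/[K[0,0],K[1,1]],np.ones(len(uv))]@T[:3,:3].T
    return T[:3,3]+r*((z-T[2,3])/r[:,2])[:,None]
def cloud(d,K,T):
    v,u=np.mgrid[:d.shape[0],:d.shape[1]]
    X=np.stack([(u-K[0,2])/K[0,0]*d,(v-K[1,2])/K[1,1]*d,d],-1)
    return X@T[:3,:3].T+T[:3,3]
E
python3 - <<'E'
from h import *
a=cap('scene','s0');b=cap('side','d0');c=cap('wrist','w0')
for x in (a,b,c): print(x[2].round(1).tolist(),x[3].round(3).tolist())
cv2.imwrite('pics/m0.png',np.hstack([cv2.resize(a[0],(400,300)),cv2.resize(b[0],(400,300))])[:,:,::-1])
print(sensors.get_obs())
E
```

```text
[[416.8, 0.0, 252.8], [0.0, 416.8, 183.0], [0.0, 0.0, 1.0]] [[-0.557, 0.698, -0.45, 0.967], [0.831, 0.46, -0.315, 0.348], [-0.013, -0.549, -0.836, 0.94], [0.0, 0.0, 0.0, 1.0]]
[[383.3, 0.0, 263.8], [0.0, 383.3, 197.9], [0.0, 0.0, 1.0]] [[0.946, -0.159, 0.282, 0.237], [-0.323, -0.526, 0.787, -0.764], [0.023, -0.835, -0.549, 0.59], [0.0, 0.0, 0.0, 1.0]]
[[330.8, 0.0, 257.8], [0.0, 330.8, 193.4], [0.0, 0.0, 1.0]] [[0.425, 0.866, 0.265, 0.165], [0.905, -0.406, -0.125, 0.53], [-0.001, 0.293, -0.956, 0.374], [0.0, 0.0, 0.0, 1.0]]
{'time': 0.15, 'q': array([ 6.48594980e+01,  5.00401309e+00,  1.00443944e+01,  9.50997056e+01,
       -5.28585329e-04,  9.00015225e+01]), 'qd': array([-0.03045339, -0.1012858 ,  0.13063043,  0.0653932 ,  0.04827142,
        0.00302384]), 'joint_efforts': array([ 6.99817647e-04, -5.20762324e+01,  4.65043402e+01,  1.39092523e-02,
        6.42172677e-05, -1.59981118e-05]), 'ee_pos': array([0.2336194 , 0.49780304, 0.30334006]), 'tcp_rot': array([-1.79940676e+02,  5.30161429e-04,  1.54857976e+02]), 'wrist_force': array([ 0.1844051 ,  0.26722088, -0.1854312 ]), 'torque': array([-0.0479304 ,  0.00311043,  0.01165328]), 'grasp_force': 0.0, 'opening': 0.08556090275059515}
```

View pics/s0.png

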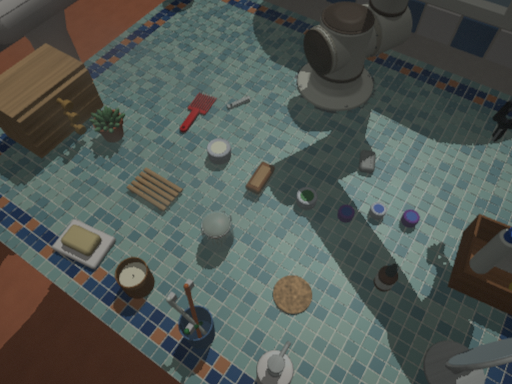

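View pics/d0.png

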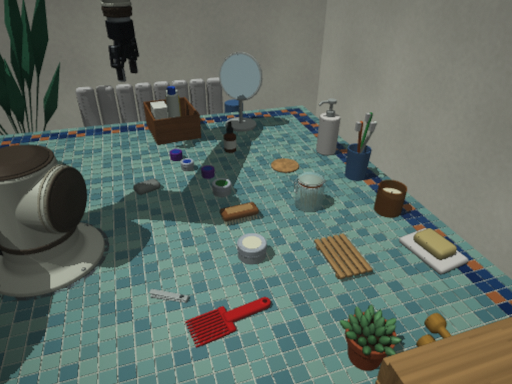

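The scene shows the pick at (197,112), large tin (219,150), brush (260,178), medium tin (306,197), small tin (378,210) between purple look-alikes (347,212)/(411,218), rest (155,189), jar (217,226), mat (292,294), bottle (386,278). The side view agrees.

```bash
python3 - <<'E'
from h import *
S={'pick':(197,112),'large':(219,148),'brush':(260,178),'med':(306,195),'small':(378,209),'purpA':(347,212),'purpB':(411,217),'rest':(155,189),'jar':(217,220),'mat':(292,294),'bottle':(390,268),'grey':(368,163),'plant':(109,120)}
D={'pick':(230,318),'large':(252,243),'brush':(240,211),'med':(223,185),'small':(187,162),'purpA':(208,172),'purpB':(176,154),'rest':(343,255),'jar':(311,180),'mat':(286,165),'bottle':(230,130),'grey':(146,186),'plant':(369,325)}
for t,dd in (('s0',S),('d0',D)):
    p,d,K,T=load(t);C=cloud(d,K,T)
    print(t,{k:C[v-1:v+2,u-1:u+2].reshape(-1,3).mean(0).round(3).tolist() for k,(u,v) in dd.items()})
p,d,K,T=load('s0');C=cloud(d,K,T)
for n,g in (('top',3),):
    m=(C[...,2]>.009)&(C[...,2]<.2)&(d>0)
    N,L,st,ce=cv2.connectedComponentsWithStats(m.astype(np.uint8))
    for i in range(1,N):
        if st[i,4]>60:
            q=C[L==i]; h=np.percentile(q[:,2],90); tt=q[q[:,2]>h-.004]
            print(ce[i].round(),st[i,4],'h %.3f'%h,((tt.max(0)+tt.min(0))/2)[:2].round(3),(tt.max(0)-tt.min(0))[:2].round(3))
a=p[185:235,330:430];b=load('d0')[0][140:190,160:260]
cv2.imwrite('pics/c1.png',cv2.resize(np.vstack([a,b]),None,fx=5,fy=5)[:,:,::-1])
E
```

```text
s0 {'pick': [0.346, -0.284, 0.011], 'large': [0.438, -0.132, 0.04], 'brush': [0.512, 0.051, 0.135], 'med': [0.434, 0.141, 0.033], 'small': [0.368, 0.31, 0.028], 'purpA': [0.418, 0.25, 0.028], 'purpB': [0.344, 0.388, 0.028], 'rest': [0.628, -0.203, 0.019], 'jar': [0.641, 0.018, 0.095], 'mat': [0.666, 0.24, 0.006], 'bottle': [0.529, 0.395, 0.093], 'grey': [0.248, 0.228, 0.023], 'plant': [0.544, -0.431, 0.07]}
d0 {'pick': [0.342, -0.301, 0.011], 'large': [0.435, -0.141, 0.04], 'brush': [0.446, -0.004, 0.032], 'med': [0.435, 0.125, 0.035], 'small': [0.364, 0.3, 0.028], 'purpA': [0.414, 0.228, 0.024], 'purpB': [0.339, 0.369, 0.025], 'rest': [0.624, -0.216, 0.019], 'jar': [0.636, -0.006, 0.091], 'mat': [0.666, 0.232, 0.007], 'bottle': [0.525, 0.39, 0.077], 'grey': [0.233, 0.204, 0.021], 'plant': [0.542, -0.437, 0.078]}
[25. 15.] 1788 h 0.104 [ 0.37  -1.058] [0.107 0.054]
[482.   9.] 1276 h 0.056 [-0.586  0.287] [0.059 0.165]
[344.  68.] 4785 h 0.188 [-0.015  0.023] [0.255 0.235]
[ 52. 101.] 8687 h 0.172 [ 0.599 -0.629] [0.242 0.162]
[238. 101.] 77 h 0.016 [ 0.239 -0.204] [0.066 0.034]
[190
[... 197 characters left out ...]
093 0.043]
[154. 188.] 1126 h 0.021 [ 0.626 -0.209] [0.079 0.13 ]
[306. 197.] 377 h 0.036 [0.434 0.142] [0.052 0.052]
[377. 209.] 233 h 0.030 [0.365 0.309] [0.043 0.039]
[345. 212.] 225 h 0.030 [0.416 0.245] [0.04  0.038]
[410. 217.] 241 h 0.030 [0.341 0.386] [0.041 0.04 ]
[217. 230.] 1094 h 0.094 [0.647 0.016] [0.056 0.054]
[484. 261.] 3788 h 0.129 [0.368 0.566] [0.043 0.04 ]
[ 83. 243.] 1795 h 0.042 [ 0.841 -0.251] [0.058 0.086]
[134. 276.] 1186 h 0.074 [ 0.84  -0.071] [0.071 0.072]
[386. 276.] 470 h 0.089 [0.527 0.4  ] [0.016 0.015]
[192. 318.] 1396 h 0.191 [0.847 0.109] [0.081 0.074]
[456. 361.] 2221 h 0.178 [0.633 0.581] [0.109 0.079]
[274. 367.] 1155 h 0.184 [0.828 0.298] [0.054 0.029]
```

View pics/c1.png

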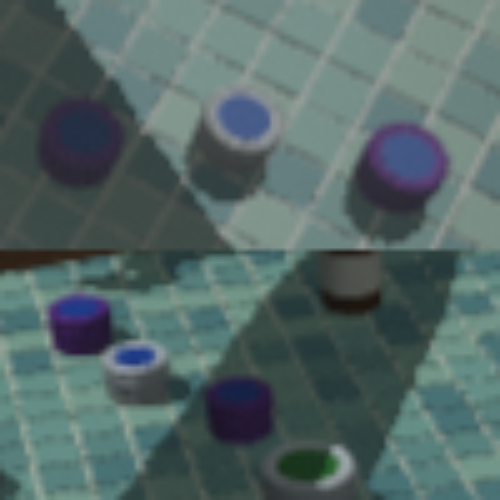

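Middle tin (crop 240,118 top, 137,357 bottom) is bare aluminium with a blue disc; its neighbours are purple. Setting off to above the large tin.

Emit:
apply_moves([
  [[-0.25,-0.25,0],[0,0,0.25],1],
  [[-0.5,-0.5,0],[0,0,0.5],1],
  [[-0.75,-0.75,0],[0,0,0.75],1],
  [[-1,-1,0],[0,0,1],1],
  [[-1,-1,0],[0,0,1],1],
])

```text
time: 0.65
ee_pos: [0.2824, 0.3621, 0.3044]
tcp_rot: [180.0, 0.0, 124.5]
wrist_force: [0.3, 1.4, 0.1]
opening: 0.0854
grasp_force: 0.0
```

Emit:
apply_moves([
  [[-0.25,-0.15,0],[0,0,0.25],1],
  [[-0.5,-0.3,0],[0,0,0.5],1],
  [[-0.75,-0.45,0],[0,0,0.75],1],
  [[-1,-0.6,0],[0,0,1],1],
  [[-1,-0.6,0],[0,0,1],1],
])

```text
time: 1.15
ee_pos: [0.2896, 0.2468, 0.3042]
tcp_rot: [180.0, 0.0, 94.6]
wrist_force: [-0.1, 0.5, -0.2]
opening: 0.0853
grasp_force: 0.0
```

Emit:
apply_moves([
  [[-0.35,0.2,0.1],[0,0,0.06],1],
  [[-0.7,0.4,0.2],[0,0,0.1],1],
  [[-1,0.6,0.3],[0,0,0.162],1],
  [[-1,0.6,0.3],[0,0,0.162],1],
])

```text
time: 1.55
ee_pos: [0.3594, 0.1521, 0.2723]
tcp_rot: [-179.9, 0.1, 89.9]
wrist_force: [0.1, 0.8, 0.1]
opening: 0.0853
grasp_force: 0.0
```

Emit:
apply_moves([
  [[-0.33,0.09,0.1],[0,0,0],1],
  [[-0.67,0.17,0.2],[0,0,0],1],
  [[-1,0.26,0.24],[0,0,0],1],
])

```text
time: 1.85
ee_pos: [0.384, 0.0539, 0.2491]
tcp_rot: [-180.0, -0.0, 90.2]
wrist_force: [0.6, 1.0, -0.7]
opening: 0.0853
grasp_force: 0.0
```

Emit:
apply_moves([
  [[-0.33,0.09,0.1],[0,0,0],1],
  [[-0.67,0.17,0.2],[0,0,0],1],
  [[-1,0.26,0.24],[0,0,0],1],
])

```text
time: 2.15
ee_pos: [0.4102, -0.0464, 0.2251]
tcp_rot: [-180.0, -0.0, 90.2]
wrist_force: [0.1, 0.3, -0.8]
opening: 0.0853
grasp_force: 0.0
```

Emit:
apply_moves([
  [[-0.3,0.09,0.1],[0,0,0],1],
  [[-0.6,0.17,0.2],[0,0,0],1],
  [[-0.9,0.26,0.24],[0,0,0],1],
  [[-0.9,0.26,0.24],[0,0,0],1],
  [[-0.9,0.26,0.24],[0,0,0],1],
])

```text
time: 2.65
ee_pos: [0.4363, -0.1355, 0.2016]
tcp_rot: [-180.0, -0.0, 90.0]
wrist_force: [0.2, 1.3, 0.2]
opening: 0.0855
grasp_force: 0.0
```

```bash
cat >> h.py <<'E'
def circ(tag,lo,hi,near,r=.06):
    "round top at height lo..hi near xy: circle fit through outline of cloud mask"
    p,d,K,T=load(tag);C=cloud(d,K,T)
    m=((C[...,2]>lo)&(C[...,2]<hi)&(np.hypot(C[...,0]-near[0],C[...,1]-near[1])<r)&(d>0)).astype(np.uint8)
    cs,_=cv2.findContours(m,cv2.RETR_EXTERNAL,cv2.CHAIN_APPROX_NONE); c=max(cs,key=cv2.contourArea)[:,0]
    z=np.median(C[m>0][:,2]); P=ray(K,T,c,z)[:,:2].astype(np.float32)
    (x,y),R=cv2.minEnclosingCircle(P); 
    A=np.c_[2*P,np.ones(len(P))];s=np.linalg.lstsq(A,(P**2).sum(1),rcond=None)[0]
    return dict(z=round(float(z),4),enc=(round(x,4),round(y,4),round(R,4)),fit=(s[:2].round(4).tolist(),round(float(np.sqrt(s[2]+s[0]**2+s[1]**2)),4)))
E
python3 - <<'E'
from h import *
cap('wrist','w1'); print(sensors.get_obs()['ee_pos'],sensors.get_obs()['tcp_rot'])
print(circ('w1',.034,.05,(.437,-.137)))
E
```

```text
[ 0.43615035 -0.13510195  0.20183686] [-1.79972888e+02 -3.25589711e-02  9.00824688e+01]
{'z': 0.0402, 'enc': (0.4338, -0.1336, 0.0334), 'fit': ([0.4337, -0.1337], 0.0327)}
```

View pics/w1.png

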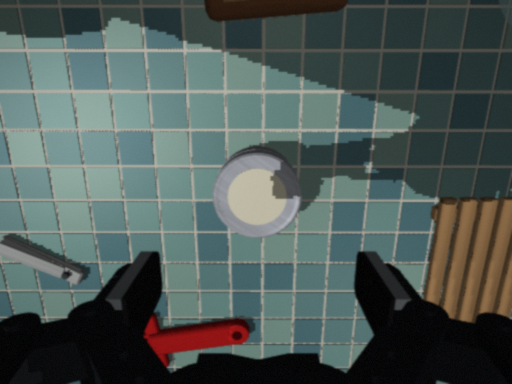

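The wrist view shows the large tin at (257,194), brush at the top, pick handle bottom-left, rest at right. Descend and grip.

Emit:
apply_moves([
  [[0.01,-0.02,0.3],[0,0,0],1],
  [[0.015,-0.025,0.7],[0,0,0],1],
  [[0.015,-0.025,0.9],[0,0,0],1],
  [[0.015,-0.025,0.9],[0,0,0],1],
], force=30)

```text
time: 3.1
ee_pos: [0.4321, -0.1328, 0.1095]
tcp_rot: [-179.8, -0.1, 90.1]
wrist_force: [0.9, 0.0, 0.7]
opening: 0.0854
grasp_force: 0.0
```

Emit:
apply_moves([
  [[0,0,0.1],[0,0,0],1],
  [[0,0,0.2],[0,0,0],1],
  [[0,0,0.3],[0,0,0],1],
  [[0,0,0.34],[0,0,0],1],
  [[0,0,0.34],[0,0,0],0.6],
  [[0,0,0.34],[0,0,0],0.4],
  [[0,0,0.34],[0,0,0],0.4],
  [[0,0,0.34],[0,0,0],0.4],
  [[0,0,0.34],[0,0,0],0.4],
  [[0,0,0.34],[0,0,0],0.4],
])

```text
time: 4.1
ee_pos: [0.4335, -0.1346, 0.0781]
tcp_rot: [180.0, 0.0, 90.0]
wrist_force: [0.2, -0.6, 1.3]
opening: 0.0654
grasp_force: 33.5
```

Emit:
apply_moves([
  [[0,0,-0.15],[0,0,0],0.4],
  [[0,0,-0.4],[0,0,0],0.4],
  [[0,0,-0.7],[0,0,0],0.4],
  [[0.1,0.1,-0.95],[0,0,0],0.4],
  [[0.3,0.25,-1],[0,0,0],0.4],
  [[0.5,0.4,-1],[0,0,0],0.4],
  [[0.75,0.6,-1],[0,0,0],0.4],
  [[1,0.8,-1],[0,0,0],0.4],
])

```text
time: 4.9
ee_pos: [0.514, -0.0336, 0.1779]
tcp_rot: [180.0, 0.0, 90.0]
wrist_force: [-0.1, 0.5, -0.7]
opening: 0.0653
grasp_force: 33.8
```

Emit:
apply_moves([
  [[0.25,0.2,-0.1],[0,0,0],0.4],
  [[0.5,0.4,-0.2],[0,0,0],0.4],
  [[0.75,0.6,-0.3],[0,0,0],0.4],
  [[1,0.8,-0.3],[0,0,0],0.4],
])

```text
time: 5.3
ee_pos: [0.5945, 0.0667, 0.2092]
tcp_rot: [179.9, -0.0, 90.0]
wrist_force: [0.7, -0.8, -1.2]
opening: 0.0655
grasp_force: 33.8
```

Emit:
apply_moves([
  [[0.25,0.2,0],[0,0,0],0.4],
  [[0.5,0.4,0],[0,0,0],0.4],
  [[0.75,0.6,0],[0,0,0],0.4],
  [[0.9,0.7,0],[0,0,0],0.4],
  [[1,0.75,0],[0,0,0],0.4],
  [[1,0.75,0],[0,0,0],0.4],
  [[1,0.75,0],[0,0,0],0.4],
])

```text
time: 6.0
ee_pos: [0.6681, 0.165, 0.2077]
tcp_rot: [-180.0, 0.0, 90.0]
wrist_force: [0.7, -0.5, -2.1]
opening: 0.0653
grasp_force: 33.9
```

```bash
python3 - <<'E'
from h import *
p,d,K,T=cap('wrist','w2'); print(sensors.get_obs()['ee_pos'],sensors.get_obs()['tcp_rot'])
C=cloud(d,K,T)
h=cv2.cvtColor(p,cv2.COLOR_RGB2HSV)
E
```

```text
[0.66799773 0.16474226 0.20800849] [-1.79985326e+02  1.51104628e-02  8.99742400e+01]
```

View pics/w2.png

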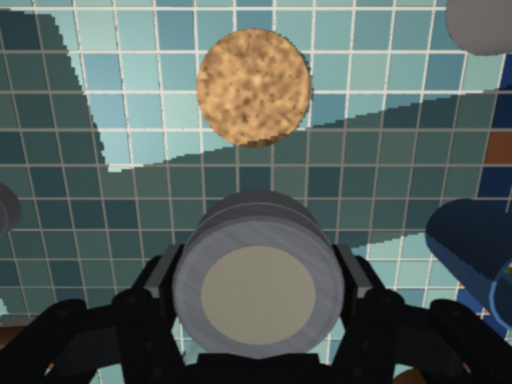

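Mat sits at (255,88), held tin at (258,295).

```bash
cat >> h.py <<'E'
def colfit(tag,hue,smin,vmin,z,box=None,amin=200):
    p,d,K,T=load(tag); h=cv2.cvtColor(p,cv2.COLOR_RGB2HSV)
    m=cv2.inRange(h,(hue[0],smin,vmin),(hue[1],255,255))
    if box: q=np.zeros_like(m);q[box[1]:box[3],box[0]:box[2]]=1;m*=q
    m=cv2.morphologyEx(m,cv2.MORPH_CLOSE,np.ones((7,7)))
    cs,_=cv2.findContours(m,cv2.RETR_EXTERNAL,cv2.CHAIN_APPROX_NONE);c=max(cs,key=cv2.contourArea)[:,0]
    zz=np.median(cloud(d,K,T)[...,2][m>0]); z=zz if z is None else z
    P=ray(K,T,c,z)[:,:2].astype(np.float32);A=np.c_[2*P,np.ones(len(P))]
    s=np.linalg.lstsq(A,(P**2).sum(1),rcond=None)[0]
    e=cv2.minEnclosingCircle(P)
    return 'depth z %.4f fit %s R %.4f enc %s %.4f'%(zz,s[:2].round(4),np.sqrt(s[2]+s[0]**2+s[1]**2),np.round(e[0],4),e[1])
E
python3 - <<'E'
from h import *
print('mat',colfit('w2',(5,25),70,60,None,(180,15,330,160)))
p,d,K,T=load('w2');C=cloud(d,K,T);print(C[265:320,240:280,2].mean())
z=float(np.median(C[265:320,240:280,2]))
print('lid',circ('w2',z-.008,z+.008,(.668,.165),.05))
for t,b in (('s0',(265,270,320,320)),('d0',(265,150,305,180))): print(colfit(t,(5,25),70,60,None,b))
E
```

```text
mat depth z 0.0069 fit [0.6629 0.241 ] R 0.0440 enc [0.6629 0.2408] 0.0448
0.1700221187987789
lid {'z': 0.1697, 'enc': (0.6666, 0.1698, 0.0478), 'fit': ([0.6665, 0.1681], 0.0355)}
depth z 0.0065 fit [0.6657 0.2399] R 0.0429 enc [0.6654 0.24  ] 0.0442
depth z 0.0066 fit [0.6617 0.234 ] R 0.0433 enc [0.6623 0.2344] 0.0472
```

```bash
python3 - <<'E'
from h import *
print('cream',colfit('w2',(10,40),20,70,None,(195,240,322,350)))
p,d,K,T=load('w2'); print(cv2.cvtColor(p,cv2.COLOR_RGB2HSV)[295,[190,215,258,300,330]], p[295,[190,258]])
E
```

```text
cream depth z 0.1698 fit [0.6666 0.1653] R 0.0215 enc [0.6666 0.1653] 0.0218
[[111  17 106]
 [ 25  36 129]
 [ 23  35 132]
 [ 25  36 135]
 [107  17 105]] [[ 99 101 106]
 [132 128 114]]
```

Emit:
apply_moves([
  [[0.25,-0.01,0.1],[0,0,0],0.4],
  [[0.5,-0.02,0.3],[0,0,0],0.4],
  [[0.7,-0.035,0.6],[0,0,0],0.4],
  [[0.755,-0.035,0.8],[0,0,0],0.4],
  [[0.755,-0.035,1.0],[0,0,0],0.4],
  [[0.755,-0.035,1.0],[0,0,0],0.4],
  [[0.755,-0.035,1.0],[0,0,0],0.4],
])

```text
time: 6.75
ee_pos: [0.6648, 0.2401, 0.1087]
tcp_rot: [180.0, 0.0, 90.0]
wrist_force: [-0.0, 0.1, -0.9]
opening: 0.065
grasp_force: 33.9
```

Emit:
apply_moves([
  [[0,0,0.08],[0,0,0],0.4],
  [[0,0,0.16],[0,0,0],0.4],
  [[0,0,0.2],[0,0,0],0.4],
  [[0,0,0.23],[0,0,0],0.4],
  [[0,0,0.24],[0,0,0],0.4],
  [[0,0,0.24],[0,0,0],0.4],
])

```text
time: 7.35
ee_pos: [0.665, 0.2409, 0.0842]
tcp_rot: [180.0, -0.0, 90.0]
wrist_force: [-1.2, -0.4, 1.2]
opening: 0.0655
grasp_force: 33.9
```

Emit:
apply_moves([
  [[0,0,0],[0,0,0],0.9],
  [[0,0,0],[0,0,0],1],
  [[0,0,0],[0,0,0],1],
  [[0,0,0],[0,0,0],1],
  [[0,0,-0.1],[0,0,0],1],
  [[0,0,-0.4],[0,0,0],1],
  [[0,0,-0.8],[0,0,0],1],
  [[0,0,-1],[0,0,0],1],
  [[0,0,-1],[0,0,0],1],
  [[0,0,-1],[0,0,0],1],
])

```text
time: 8.35
ee_pos: [0.665, 0.241, 0.1845]
tcp_rot: [179.9, -0.0, 90.0]
wrist_force: [0.9, 0.4, -1.3]
opening: 0.0852
grasp_force: 0.0
```

```bash
python3 - <<'E'
from h import *
p,d,K,T=cap('wrist','w3'); cap('scene','s3');cap('side','d3');print(sensors.get_obs()['ee_pos'],sensors.get_obs()['opening'])
print('tin',circ('w3',.040,.055,(.665,.241),.05))
print('mat',circ('w3',.004,.055,(.665,.241),.05))
for t in ('s3','d3'): print(t,circ(t,.040,.055,(.665,.241),.05))
E
```

```text
[0.66444344 0.24080661 0.18232658] 0.0854129966730892
tin {'z': 0.0462, 'enc': (0.6633, 0.2419, 0.0334), 'fit': ([0.6635, 0.2418], 0.0327)}
mat {'z': 0.0457, 'enc': (0.6624, 0.2495, 0.0413), 'fit': ([0.6629, 0.2501], 0.0389)}
s3 {'z': 0.0457, 'enc': (0.6661, 0.2393, 0.0338), 'fit': ([0.6665, 0.2487], 0.0255)}
d3 {'z': 0.0458, 'enc': (0.6627, 0.2339, 0.0388), 'fit': ([0.6622, 0.2351], 0.0343)}
```

View pics/w3.png

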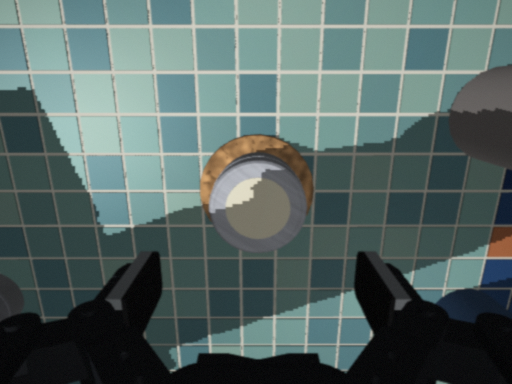

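Large tin sits on the mat, at (257,206), concentric within ~1 mm. Now the medium tin.

Emit:
apply_moves([
  [[-0.15,-0.3,0],[0,0,0],1],
  [[-0.3,-0.65,0],[0,0,0],1],
  [[-0.45,-1,0],[0,0,0],1],
])

```text
time: 8.8
ee_pos: [0.5633, 0.1953, 0.182]
tcp_rot: [-179.9, 0.0, 90.0]
wrist_force: [-0.2, -0.2, 0.3]
opening: 0.0857
grasp_force: 0.0
```

Emit:
apply_moves([
  [[-0.15,-0.35,0],[0,0,0],1],
  [[-0.3,-0.7,0],[0,0,0],1],
  [[-0.45,-1,0],[0,0,0],1],
])

```text
time: 9.1
ee_pos: [0.4627, 0.1502, 0.1827]
tcp_rot: [-179.9, 0.0, 90.0]
wrist_force: [0.1, 0.2, 1.2]
opening: 0.0856
grasp_force: 0.0
```

Emit:
apply_moves([
  [[-0.05,-0.2,0],[0,0,0],0.9],
  [[-0.1,-0.3,0],[0,0,0],0.9],
  [[-0.1,-0.3,0],[0,0,0],0.9],
  [[-0.1,-0.3,0],[0,0,0],0.9],
])

```text
time: 9.5
ee_pos: [0.4355, 0.1411, 0.1838]
tcp_rot: [180.0, -0.0, 90.0]
wrist_force: [0.8, -0.7, -0.5]
opening: 0.077
grasp_force: 0.0
```

```bash
python3 - <<'E'
from h import *
p,d,K,T=cap('wrist','w4');print(sensors.get_obs()['ee_pos'],sensors.get_obs()['opening'])
print('tin',circ('w4',.028,.042,(.434,.141),.045))
E
```

```text
[0.43563424 0.14120303 0.18366522] 0.07667398375315025
tin {'z': 0.0342, 'enc': (0.4319, 0.1447, 0.0271), 'fit': ([0.4316, 0.1446], 0.0263)}
```

Emit:
apply_moves([
  [[0.03,-0.03,0.3],[0,0,0],0.9],
  [[0.03,-0.03,0.65],[0,0,0],0.9],
  [[0.03,-0.03,0.9],[0,0,0],0.9],
  [[0.03,-0.03,1.0],[0,0,0],0.9],
  [[0.03,-0.03,1.0],[0,0,0],0.9],
])

```text
time: 10.05
ee_pos: [0.4317, 0.1439, 0.0826]
tcp_rot: [-179.9, 0.0, 90.0]
wrist_force: [-0.1, -0.4, 0.6]
opening: 0.0769
grasp_force: 0.0
```

Emit:
apply_moves([
  [[0,0,0.04],[0,0,0],0.9],
  [[0,0,0.04],[0,0,0],0.6],
  [[0,0,0.04],[0,0,0],0.4],
  [[0,0,0.04],[0,0,0],0.3],
  [[0,0,0.04],[0,0,0],0.3],
  [[0,0,0.04],[0,0,0],0.3],
  [[0,0,0.04],[0,0,0],0.3],
])

```text
time: 10.75
ee_pos: [0.4325, 0.1442, 0.0811]
tcp_rot: [179.9, -0.0, 90.0]
wrist_force: [-0.6, 0.5, 5.6]
opening: 0.052
grasp_force: 31.7
```

Emit:
apply_moves([
  [[0,0,-0.15],[0,0,0],0.3],
  [[0,0,-0.4],[0,0,0],0.3],
  [[0,0,-0.7],[0,0,0],0.3],
  [[0,0,-0.95],[0,0,0],0.3],
  [[0,0.1,-1],[0,0,0],0.3],
  [[0,0.4,-1],[0,0,0],0.3],
  [[0,0.7,-1],[0,0,0],0.3],
  [[0,1,-1],[0,0,0],0.3],
])

```text
time: 11.55
ee_pos: [0.5333, 0.1438, 0.179]
tcp_rot: [-180.0, 0.0, 90.0]
wrist_force: [-0.5, -0.6, -0.2]
opening: 0.0523
grasp_force: 31.6
```

Emit:
apply_moves([
  [[0.07,0.35,0],[0,0,0],0.3],
  [[0.15,0.7,0],[0,0,0],0.3],
  [[0.2,1,0],[0,0,0],0.3],
])

```text
time: 11.85
ee_pos: [0.6338, 0.1641, 0.1782]
tcp_rot: [-179.9, 0.0, 90.0]
wrist_force: [-0.1, 0.5, 0.4]
opening: 0.0518
grasp_force: 31.6
```

Emit:
apply_moves([
  [[0,0.2,-0.1],[0,0,0],0.3],
  [[0,0.32,-0.1],[0,0,0],0.3],
  [[0,0.32,-0.1],[0,0,0],0.3],
  [[0,0.32,-0.1],[0,0,0],0.3],
])

```text
time: 12.25
ee_pos: [0.6637, 0.1638, 0.1884]
tcp_rot: [-179.9, 0.0, 90.0]
wrist_force: [0.6, 0.0, -0.4]
opening: 0.0519
grasp_force: 31.7
```

```bash
python3 - <<'E'
from h import *
p,d,K,T=cap('wrist','w5');o=sensors.get_obs();print(o['ee_pos'],o['tcp_rot'])
print('large',circ('w5',.040,.055,(.665,.241),.045))
C=cloud(d,K,T);z=float(np.median(C[285:305,240:275,2]));print(z)
m=((C[...,2]>z-.004)&(C[...,2]<z+.004));ys,xs=np.where(m);print(xs.min(),xs.max(),ys.min(),ys.max())
print('green',colfit('w5',(40,75),60,30,z,(190,230,330,360)))
E
```

```text
[0.66341998 0.16383952 0.18882377] [-1.79910760e+02  2.09081780e-02  8.99982064e+01]
large {'z': 0.0462, 'enc': (0.6635, 0.2411, 0.0329), 'fit': ([0.6634, 0.2411], 0.0325)}
0.14146236897640246
157 359 221 337
green depth z 0.1414 fit [0.6623 0.1635] R 0.0172 enc [0.6623 0.1635] 0.0174
```

View pics/w5.png

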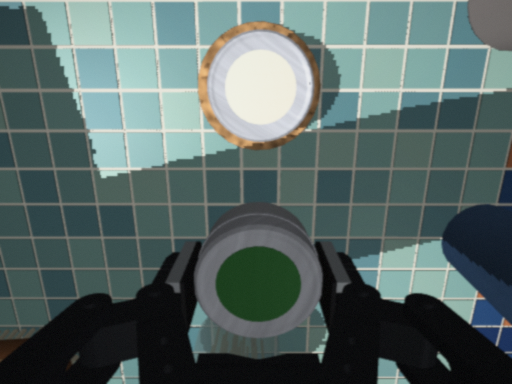

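Large tin on the mat at (260,88); medium held at (258,283). Place it.

Emit:
apply_moves([
  [[0.25,0.01,0],[0,0,0],0.3],
  [[0.5,0.01,0],[0,0,0],0.3],
  [[0.7,0.01,0.05],[0,0,0],0.3],
  [[0.775,0.012,0.2],[0,0,0],0.3],
  [[0.775,0.012,0.4],[0,0,0],0.3],
  [[0.775,0.012,0.5],[0,0,0],0.3],
  [[0.775,0.012,0.56],[0,0,0],0.3],
  [[0.775,0.012,0.6],[0,0,0],0.3],
  [[0.775,0.012,0.615],[0,0,0],0.3],
  [[0.775,0.012,0.615],[0,0,0],0.3],
])

```text
time: 13.3
ee_pos: [0.6653, 0.2413, 0.1288]
tcp_rot: [180.0, -0.0, 90.0]
wrist_force: [0.4, 0.6, -0.2]
opening: 0.052
grasp_force: 31.7
```

Emit:
apply_moves([
  [[0,0,0.01],[0,0,0],0.3],
  [[0,0,0.015],[0,0,0],0.3],
  [[0,0,0.015],[0,0,0],0.3],
])

```text
time: 13.6
ee_pos: [0.6652, 0.2415, 0.1272]
tcp_rot: [180.0, -0.0, 90.0]
wrist_force: [0.7, 0.4, 0.5]
opening: 0.0522
grasp_force: 31.8
```

Emit:
apply_moves([
  [[0,0,0],[0,0,0],0.65],
  [[0,0,0],[0,0,0],0.75],
  [[0,0,0],[0,0,0],0.9],
  [[0,0,0],[0,0,0],0.9],
  [[0,0,-0.1],[0,0,0],0.9],
  [[0,0,-0.4],[0,0,0],0.9],
  [[0,0,-0.7],[0,0,0],0.9],
  [[0,0,-0.7],[0,0,0],0.9],
  [[0,0,-0.7],[0,0,0],0.9],
])

```text
time: 14.5
ee_pos: [0.6655, 0.2416, 0.1983]
tcp_rot: [179.9, -0.0, 90.0]
wrist_force: [0.2, -0.0, -0.5]
opening: 0.0772
grasp_force: 0.0
```

```bash
python3 - <<'E'
from h import *
p,d,K,T=cap('wrist','w6');o=sensors.get_obs();print(o['ee_pos'],o['tcp_rot'])
print('med',circ('w6',.073,.09,(.665,.241),.045),'large',circ('w6',.040,.055,(.665,.241),.045))
E
```

```text
[0.66507845 0.24147415 0.19685351] [ 1.79996116e+02 -1.32501230e-03  9.00012124e+01]
med {'z': 0.0802, 'enc': (0.6633, 0.2423, 0.0273), 'fit': ([0.6637, 0.2422], 0.0264)} large {'z': 0.0463, 'enc': (0.6635, 0.2422, 0.033), 'fit': ([0.6635, 0.2417], 0.0301)}
```

Emit:
apply_moves([
  [[0.05,-0.3,0],[0,0,0],0.7],
  [[0.1,-0.65,0],[0,0,0],0.7],
  [[0.2,-1,0],[0,0,0],0.7],
])

```text
time: 14.85
ee_pos: [0.5636, 0.2609, 0.195]
tcp_rot: [-179.9, 0.1, 89.9]
wrist_force: [-0.1, 0.3, 0.1]
opening: 0.0599
grasp_force: 0.0
```

Emit:
apply_moves([
  [[0.05,-0.35,0],[0,0,0],0.7],
  [[0.1,-0.7,0],[0,0,0],0.7],
  [[0.2,-1,0],[0,0,0],0.7],
])

```text
time: 15.15
ee_pos: [0.463, 0.281, 0.1956]
tcp_rot: [-179.9, 0.1, 90.0]
wrist_force: [0.3, 0.5, 0.2]
opening: 0.0596
grasp_force: 0.0
```

Emit:
apply_moves([
  [[0.1,-0.35,0.1],[0,0,0],0.7],
  [[0.2,-0.7,0.15],[0,0,0],0.7],
  [[0.25,-0.98,0.15],[0,0,0],0.7],
  [[0.25,-0.98,0.15],[0,0,0],0.7],
  [[0.25,-0.98,0.15],[0,0,0],0.7],
])

```text
time: 15.65
ee_pos: [0.3666, 0.3064, 0.1813]
tcp_rot: [-180.0, 0.0, 90.1]
wrist_force: [0.3, 0.9, -0.3]
opening: 0.0597
grasp_force: 0.0
```

```bash
python3 - <<'E'
from h import *
p,d,K,T=cap('wrist','w7');print(sensors.get_obs()['ee_pos'],sensors.get_obs()['opening'])
print('tin',circ('w7',.023,.036,(.366,.306),.035))
E
```

```text
[0.36722828 0.30635644 0.18139755] 0.05991904190622585
tin {'z': 0.0283, 'enc': (0.3622, 0.3123, 0.0204), 'fit': ([0.3621, 0.3122], 0.0198)}
```

View pics/w7.png

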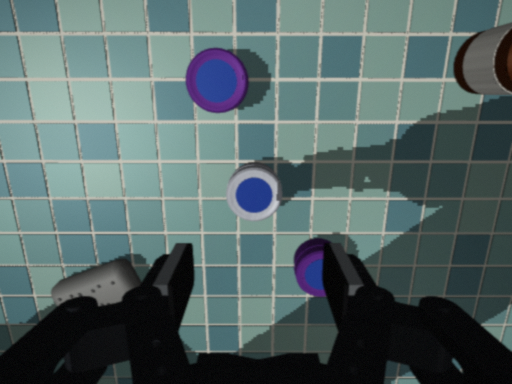

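Bare tin with blue disc at (253,194), purple ones at (217,80) and (318,268), clear of the fingers' path.

Emit:
apply_moves([
  [[0.05,-0.035,0.2],[0,0,0],0.7],
  [[0.05,-0.035,0.55],[0,0,0],0.7],
  [[0.05,-0.035,0.85],[0,0,0],0.7],
  [[0.05,-0.035,1.0],[0,0,0],0.7],
  [[0.05,-0.035,1.0],[0,0,0],0.7],
  [[0.05,-0.035,1.0],[0,0,0],0.7],
  [[0.05,-0.035,1.0],[0,0,0],0.4],
  [[0.05,-0.035,1.0],[0,0,0],0.2],
  [[0.05,-0.035,1.0],[0,0,0],0.2],
  [[0.05,-0.035,1.0],[0,0,0],0.2],
  [[0.05,-0.035,1.0],[0,0,0],0.2],
])

```text
time: 16.8
ee_pos: [0.3644, 0.3119, 0.0833]
tcp_rot: [179.9, -0.1, 90.0]
wrist_force: [1.8, -1.3, 6.2]
opening: 0.039
grasp_force: 30.4
```

Emit:
apply_moves([
  [[0,0,-0.15],[0,0,0],0.2],
  [[0,0,-0.45],[0,0,0],0.2],
  [[0,0,-0.8],[0,0,0],0.2],
  [[0,0,-1],[0,0,0],0.2],
])

```text
time: 17.2
ee_pos: [0.364, 0.3119, 0.1849]
tcp_rot: [179.9, -0.1, 90.0]
wrist_force: [0.1, 1.2, 0.4]
opening: 0.0386
grasp_force: 30.4
```

Emit:
apply_moves([
  [[-0.1,0.2,-0.1],[0,0,0],0.2],
  [[-0.2,0.5,-0.2],[0,0,0],0.2],
  [[-0.35,0.8,-0.4],[0,0,0],0.2],
  [[-0.5,1,-0.4],[0,0,0],0.2],
])

```text
time: 17.6
ee_pos: [0.4657, 0.2613, 0.2247]
tcp_rot: [179.8, -0.1, 90.0]
wrist_force: [-0.1, 0.6, -0.1]
opening: 0.0388
grasp_force: 30.4
```

Emit:
apply_moves([
  [[-0.15,0.3,0],[0,0,0],0.2],
  [[-0.3,0.7,0],[0,0,0],0.2],
  [[-0.5,1,0],[0,0,0],0.2],
])

```text
time: 17.9
ee_pos: [0.5653, 0.211, 0.222]
tcp_rot: [180.0, -0.0, 90.0]
wrist_force: [-0.7, 0.9, -0.3]
opening: 0.0388
grasp_force: 30.4
```

Emit:
apply_moves([
  [[-0.15,0.35,0],[0,0,0],0.2],
  [[-0.3,0.7,0],[0,0,0],0.2],
  [[-0.45,1,0],[0,0,0],0.2],
  [[-0.45,1,0],[0,0,0],0.2],
  [[-0.45,1,0],[0,0,0],0.2],
])

```text
time: 18.4
ee_pos: [0.6638, 0.1661, 0.2213]
tcp_rot: [-179.9, 0.0, 89.9]
wrist_force: [-1.9, 0.8, -0.3]
opening: 0.0386
grasp_force: 30.5
```

```bash
python3 - <<'E'
from h import *
p,d,K,T=cap('wrist','w8');o=sensors.get_obs();print(o['ee_pos'],o['tcp_rot'])
print('med',circ('w8',.073,.09,(.665,.241),.045))
C=cloud(d,K,T);z=float(np.median(C[285:305,245:270,2]));print(z)
print('blue',colfit('w8',(100,125),110,40,z,(200,240,320,350)))
E
```

```text
[0.66327226 0.16660075 0.22175537] [-1.79961844e+02 -5.41493688e-03  8.99920088e+01]
med {'z': 0.0803, 'enc': (0.6637, 0.2411, 0.0264), 'fit': ([0.6636, 0.2411], 0.026)}
0.16608493380917783
blue depth z 0.1661 fit [0.6624 0.1658] R 0.0128 enc [0.6625 0.1658] 0.0131
```

Emit:
apply_moves([
  [[0.25,0.01,0],[0,0,0],0.2],
  [[0.5,0.01,0],[0,0,0],0.2],
  [[0.7,0.012,0.05],[0,0,0],0.2],
  [[0.755,0.012,0.2],[0,0,0],0.2],
  [[0.755,0.012,0.4],[0,0,0],0.2],
  [[0.755,0.012,0.5],[0,0,0],0.2],
  [[0.755,0.012,0.55],[0,0,0],0.2],
  [[0.755,0.012,0.565],[0,0,0],0.2],
  [[0.755,0.012,0.565],[0,0,0],0.2],
  [[0.755,0.012,0.565],[0,0,0],0.2],
])

```text
time: 19.45
ee_pos: [0.6651, 0.2418, 0.1664]
tcp_rot: [179.9, -0.0, 90.0]
wrist_force: [-0.5, -0.5, -0.2]
opening: 0.0388
grasp_force: 30.5
```

Emit:
apply_moves([
  [[0,0,0.01],[0,0,0],0.2],
  [[0,0,0.02],[0,0,0],0.2],
  [[0,0,0.022],[0,0,0],0.2],
  [[0,0,0.022],[0,0,0],0.2],
])

```text
time: 19.85
ee_pos: [0.6649, 0.2419, 0.1634]
tcp_rot: [180.0, -0.0, 90.0]
wrist_force: [1.3, -0.6, 0.3]
opening: 0.0389
grasp_force: 30.7
```

Emit:
apply_moves([
  [[0,0,0],[0,0,0],0.5],
  [[0,0,0],[0,0,0],0.65],
  [[0,0,0],[0,0,0],0.75],
  [[0,0,0],[0,0,0],0.75],
  [[0,0,-0.1],[0,0,0],0.75],
  [[0,0,-0.4],[0,0,0],0.75],
  [[0,0,-0.6],[0,0,0],0.75],
  [[0,0,-0.6],[0,0,0],0.75],
  [[0,0,-0.6],[0,0,0],0.75],
])

```text
time: 20.75
ee_pos: [0.665, 0.242, 0.2239]
tcp_rot: [179.9, -0.0, 90.0]
wrist_force: [0.5, 0.4, -0.4]
opening: 0.0637
grasp_force: 0.0
```

```bash
python3 - <<'E'
from h import *
p,d,K,T=cap('wrist','w9');o=sensors.get_obs();print(o['ee_pos'],o['tcp_rot'])
for a,b in ((.1,.12),(.073,.09),(.04,.055)): print(circ('w9',a,b,(.665,.241),.045))
# brush, rest, pick from wrist/scene/side images
def rect(t,mask,z):
    p,d,K,T=load(t);cs,_=cv2.findContours(mask,cv2.RETR_EXTERNAL,cv2.CHAIN_APPROX_NONE);c=max(cs,key=cv2.contourArea)[:,0]
    P=ray(K,T,c,z)[:,:2].astype(np.float32);r=cv2.minAreaRect(P);return np.round(r[0],4),np.round(r[1],4),round(r[2],1)
for t in ('s3','d3','s0','d0'):
    p,d,K,T=load(t);C=cloud(d,K,T);X=C[...,:2]
    f=lambda z0,z1,c,r:((C[...,2]>z0)&(C[...,2]<z1)&(np.abs(X-c).max(-1)<r)&(d>0)).astype(np.uint8)
    h=cv2.cvtColor(p,cv2.COLOR_RGB2HSV)
    print(t,'brush',rect(t,f(.027,.042,(.447,.003),.07),.032),'rest',rect(t,f(.012,.026,(.626,-.21),.09),.018))
    red=((h[...,0]<6)|(h[...,0]>174))&(h[...,1]>150)&(h[...,2]>50)
    m=red.astype(np.uint8)*f(-.01,.03,(.36,-.29),.15)
    print('  pick',rect(t,m,.009)); q=X[m>0]; print(q.min(0).round(3),q.max(0).round(3))
E
```

```text
[0.66470615 0.24197304 0.2227431 ] [-1.79974180e+02  1.05089597e-02  9.00027319e+01]
{'z': 0.1083, 'enc': (0.6637, 0.243, 0.0212), 'fit': ([0.6634, 0.2428], 0.0202)}
{'z': 0.0803, 'enc': (0.6638, 0.2425, 0.0268), 'fit': ([0.6637, 0.2421], 0.0238)}
{'z': 0.0463, 'enc': (0.6635, 0.2423, 0.0331), 'fit': ([0.6635, 0.2413], 0.0303)}
s3 brush (array([0.4496, 0.0094]), array([0.0951, 0.0416]), 4.7) rest (array([ 0.6258, -0.2084]), array([0.0796, 0.1315]), 0.2)
  pick (array([ 0.3794, -0.2883]), array([0.0938, 0.0305]), 20.7)
[ 0.332 -0.317] [ 0.428 -0.268]
d3 brush (array([0.4452, 0.0043]), array([0.093 , 0.0474]), 2.7) rest (array([ 0.6229, -0.2109]), array([0.0812, 0.1341]), 0.2)
  pick (array([ 0.3467, -0.2963]), array([0.163 , 0.0627]), 10.7)
[ 0.264 -0.336] [ 0.427 -0.267]
s0 brush (array([0.4495, 0.0097]), array([0.0956, 0.0421]), 4.1) rest (array([ 0.6259, -0.2084]), array([0.0798, 0.1316]), 0.4)
  pick (array([ 0.3797, -0.2882]), array([0.0931, 0.0305]), 20.7)
[ 0.33  -0.318] [ 0.427 -0.268]
d0 brush (array([0.445, 0.004]), array([0.0931, 0.046 ]), 4.4) rest (array([ 0.623 , -0.2109]), array([0.0812, 0.1343]), 0.3)
  pick (array([ 0.3465, -0.2962]), array([0.1634, 0.0628]), 11.4)
[ 0.264 -0.336] [ 0.427 -0.265]
```

Emit:
apply_moves([
  [[-0.25,-0.22,0],[0,0,0.25],0.9],
  [[-0.5,-0.45,0],[0,0,0.5],0.9],
  [[-0.75,-0.67,0],[0,0,0.75],0.9],
  [[-1,-0.9,0],[0,0,1],0.9],
])

```text
time: 21.2
ee_pos: [0.5734, 0.141, 0.2216]
tcp_rot: [-179.9, 0.1, 59.7]
wrist_force: [-0.3, -0.1, -0.0]
opening: 0.0768
grasp_force: 0.0
```

Emit:
apply_moves([
  [[-0.24,-0.06,0],[0,0,0.25],0.9],
  [[-0.48,-0.13,0.1],[0,0,0.5],0.9],
  [[-0.72,-0.2,0.2],[0,0,0.75],0.9],
  [[-0.96,-0.26,0.2],[0,0,1],0.9],
])

```text
time: 21.6
ee_pos: [0.5024, 0.0711, 0.2006]
tcp_rot: [-179.9, 0.2, 29.7]
wrist_force: [0.3, 0.1, 0.1]
opening: 0.0772
grasp_force: 0.0
```

Emit:
apply_moves([
  [[-0.2,0.07,0.1],[0,0,0.25],0.9],
  [[-0.4,0.14,0.2],[0,0,0.5],0.9],
  [[-0.6,0.2,0.2],[0,0,0.75],0.9],
  [[-0.83,0.27,0.2],[0,0,0.85],0.9],
  [[-0.83,0.27,0.2],[0,0,0.85],0.9],
  [[-0.83,0.27,0.2],[0,0,0.85],0.9],
])

```text
time: 22.2
ee_pos: [0.4457, 0.0068, 0.1827]
tcp_rot: [-180.0, 0.0, 4.5]
wrist_force: [0.3, 0.8, 0.8]
opening: 0.077
grasp_force: 0.0
```

```bash
cat >> h.py <<'E'
def rect(t,m,z):
    p,d,K,T=load(t);cs,_=cv2.findContours(m.astype(np.uint8),cv2.RETR_EXTERNAL,cv2.CHAIN_APPROX_NONE);c=max(cs,key=cv2.contourArea)[:,0]
    P=ray(K,T,c,z)[:,:2].astype(np.float32);r=cv2.minAreaRect(P);return np.round(r[0],4),np.round(r[1],4),round(r[2],2)
def zmask(t,z0,z1,c,r):
    p,d,K,T=load(t);C=cloud(d,K,T)
    m=(C[...,2]>z0)&(C[...,2]<z1)&(np.abs(C[...,:2]-c).max(-1)<r)&(d>0);return m,np.median(C[m][:,2])
E
python3 - <<'E'
from h import *
p,d,K,T=cap('wrist','w10');o=sensors.get_obs();print(o['ee_pos'],o['tcp_rot'],o['q'])
m,z=zmask('w10',.026,.042,(.447,.007),.07);print(z,rect('w10',m,z))
E
```

```text
[0.4459922  0.00713308 0.18276637] [-1.79989979e+02  1.45771905e-02  4.54276298e+00] [ 9.11972027e-01 -9.97645610e+00 -1.77364951e+01  8.22551435e+01
  9.07811923e-03  1.76369209e+02]
0.032810569545281776 (array([0.4473, 0.0105]), array([0.0925, 0.0409]), 4.45)
```

View pics/w10.png

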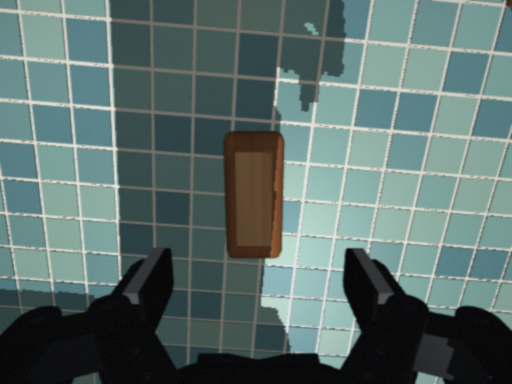

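Brush seen at (254,194), aligned with the fingers. Grip it.

Emit:
apply_moves([
  [[0,-0.02,0.2],[0,0,0],0.8],
  [[0,-0.02,0.55],[0,0,0],0.8],
  [[0,-0.02,0.85],[0,0,0],0.8],
  [[0,-0.02,1],[0,0,0],0.8],
  [[0,-0.02,1],[0,0,0],0.8],
])

```text
time: 22.75
ee_pos: [0.4447, 0.0095, 0.0806]
tcp_rot: [-180.0, 0.3, 4.6]
wrist_force: [-0.2, -1.1, 0.5]
opening: 0.0683
grasp_force: 0.0
```

Emit:
apply_moves([
  [[0,0,0.03],[0,0,0],0.8],
  [[0,0,0.05],[0,0,0],0.6],
  [[0,0,0.05],[0,0,0],0.4],
  [[0,0,0.05],[0,0,0],0.2],
  [[0,0,0.05],[0,0,0],0.2],
  [[0,0,0.05],[0,0,0],0.2],
  [[0,0,0.05],[0,0,0],0.2],
])

```text
time: 23.45
ee_pos: [0.4462, 0.009, 0.0789]
tcp_rot: [-180.0, -0.1, 4.5]
wrist_force: [0.4, 0.3, 6.3]
opening: 0.0415
grasp_force: 32.0
```

Emit:
apply_moves([
  [[0,0,-0.15],[0,0,0],0.2],
  [[0,0,-0.45],[0,0,0],0.2],
  [[0,0,-0.8],[0,0,0],0.2],
  [[0,0,-1],[0,0,0],0.2],
  [[0,0,-1],[0,0,0],0.2],
])

```text
time: 23.95
ee_pos: [0.4467, 0.0089, 0.1809]
tcp_rot: [180.0, -0.2, 4.5]
wrist_force: [0.1, -0.3, -1.3]
opening: 0.0412
grasp_force: 31.2
```

Emit:
apply_moves([
  [[0.13,0.25,-0.05],[0,0,-0.25],0.2],
  [[0.26,0.5,-0.1],[0,0,-0.5],0.2],
  [[0.4,0.75,-0.2],[0,0,-0.75],0.2],
  [[0.52,0.99,-0.2],[0,0,-1],0.2],
])

```text
time: 24.35
ee_pos: [0.5059, -0.0868, 0.1979]
tcp_rot: [180.0, 0.0, 34.8]
wrist_force: [0.9, 1.0, -0.4]
opening: 0.0418
grasp_force: 31.2
```

Emit:
apply_moves([
  [[0.01,0.25,0],[0,0,-0.25],0.2],
  [[0.02,0.5,0],[0,0,-0.5],0.2],
  [[0.03,0.75,0],[0,0,-0.75],0.2],
  [[0.04,1,0],[0,0,-1],0.2],
])

```text
time: 24.75
ee_pos: [0.5654, -0.1667, 0.1964]
tcp_rot: [-179.9, 0.0, 64.8]
wrist_force: [-0.4, 0.2, -1.4]
opening: 0.0418
grasp_force: 31.2
```

Emit:
apply_moves([
  [[-0.18,0.25,0],[0,0,-0.2],0.2],
  [[-0.36,0.5,0],[0,0,-0.45],0.2],
  [[-0.54,0.75,0],[0,0,-0.7],0.2],
  [[-0.73,0.99,0],[0,0,-0.85],0.2],
  [[-0.73,0.99,0],[0,0,-0.85],0.2],
  [[-0.73,0.99,0],[0,0,-0.85],0.2],
])

```text
time: 25.35
ee_pos: [0.6228, -0.2746, 0.1961]
tcp_rot: [-179.8, -0.1, 89.9]
wrist_force: [-0.1, -0.1, -1.0]
opening: 0.0414
grasp_force: 31.2
```

```bash
python3 - <<'E'
from h import *
p,d,K,T=cap('wrist','w11');o=sensors.get_obs();print(o['ee_pos'],o['tcp_rot'],o['opening'])
m,z=zmask('w11',.010,.028,(.624,-.209),.09);print('rest',z,rect('w11',m,.018))
C=cloud(d,K,T);z=float(np.median(C[285:305,245:270,2]));print(z)
m,z=zmask('w11',z-.005,z+.005,(.625,-.275),.07);ys,xs=np.where(m);print(xs.min(),xs.max(),ys.min(),ys.max(),rect('w11',m,z))
E
```

```text
[ 0.62273628 -0.27403599  0.19671116] [-1.79881534e+02 -6.11806650e-02  8.99373111e+01] 0.04127867860798802
rest 0.018686540808054736 (array([ 0.6235, -0.2027]), array([0.078, 0.12 ]), 0.22)
0.15036529568828427
168 347 165 358 (array([ 0.6223, -0.2678]), array([0.0887, 0.0666]), 68.26)
```

View pics/w11.png

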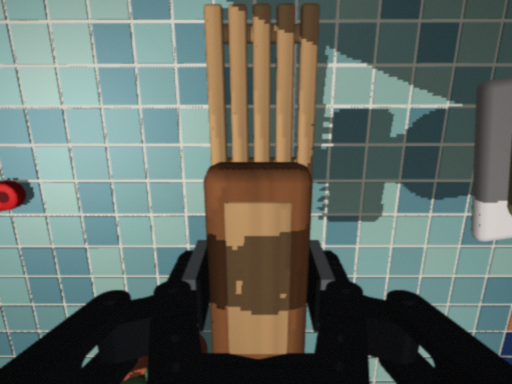

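```bash
python3 - <<'E'
from h import *
p,d,K,T=load('w11');C=cloud(d,K,T)
m=(C[...,2]>.135)&(C[...,2]<.16)
m[:,:200]=0;m[:,318:]=0
for r in (166,170,180,200,215,230):
    x=np.where(m[r])[0]; print(r,x.min(),x.max(),ray(K,T,[[x.min()-.5,r],[x.max()+.5,r]],.150).mean(0).round(4),ray(K,T,[[x.min()-.5,r],[x.max()+.5,r]],.150)[:,0].round(4))
ys=np.where(m[:,240:275].any(1))[0];print(ys.min(),ray(K,T,[257,ys.min()],.146), np.median(C[ys.min():ys.min()+8,250:265,2]))
E
```

```text
166 210 305 [ 0.6213 -0.2253  0.15  ] [0.604  0.6386]
170 207 308 [ 0.6213 -0.2267  0.15  ] [0.6028 0.6397]
180 203 312 [ 0.6213 -0.2305  0.15  ] [0.6012 0.6413]
200 204 311 [ 0.6212 -0.2382  0.15  ] [0.6012 0.6413]
215 205 310 [ 0.6212 -0.2441  0.15  ] [0.6012 0.6412]
230 206 309 [ 0.6212 -0.2502  0.15  ] [0.6013 0.6411]
162 [[ 0.62107196 -0.22461546  0.146     ]] 0.14446215811045107
```

Rest slats run up the image at x≈262, brush at 258 nearly centred; move forward 64 mm and lower.

Emit:
apply_moves([
  [[0.2,0.02,0],[0,0,0],0.2],
  [[0.45,0.023,0.1],[0,0,0],0.2],
  [[0.64,0.023,0.35],[0,0,0],0.2],
  [[0.64,0.023,0.6],[0,0,0],0.2],
  [[0.64,0.023,0.8],[0,0,0],0.2],
  [[0.64,0.023,0.9],[0,0,0],0.2],
  [[0.64,0.023,0.95],[0,0,0],0.2],
  [[0.64,0.023,0.95],[0,0,0],0.2],
  [[0.64,0.023,0.95],[0,0,0],0.2],
])

```text
time: 26.3
ee_pos: [0.6259, -0.2103, 0.1044]
tcp_rot: [179.9, 0.0, 90.0]
wrist_force: [-0.2, -0.2, -1.2]
opening: 0.0411
grasp_force: 31.2
```

Emit:
apply_moves([
  [[0,0,0.03],[0,0,0],0.2],
  [[0,0,0.05],[0,0,0],0.2],
  [[0,0,0.065],[0,0,0],0.2],
  [[0,0,0.07],[0,0,0],0.2],
  [[0,0,0.07],[0,0,0],0.2],
  [[0,0,0.07],[0,0,0],0.2],
])

```text
time: 26.9
ee_pos: [0.6256, -0.2105, 0.097]
tcp_rot: [180.0, 0.0, 90.0]
wrist_force: [-1.5, 0.4, 5.1]
opening: 0.0414
grasp_force: 31.9
```

Emit:
apply_moves([
  [[0,0,0],[0,0,0],0.6],
  [[0,0,0],[0,0,0],0.75],
  [[0,0,0],[0,0,0],0.75],
  [[0,0,-0.1],[0,0,0],0.75],
  [[0,0,-0.4],[0,0,0],0.75],
  [[0,0,-0.8],[0,0,0],0.75],
  [[0,0,-1],[0,0,0],0.75],
  [[0,0,-1],[0,0,0],0.75],
  [[0,0,-1],[0,0,0],0.75],
])

```text
time: 27.8
ee_pos: [0.6256, -0.2104, 0.1966]
tcp_rot: [180.0, 0.0, 90.0]
wrist_force: [-0.2, 0.3, -0.2]
opening: 0.0644
grasp_force: 0.0
```

```bash
python3 - <<'E'
from h import *
p,d,K,T=cap('wrist','w12');cap('scene','s12');o=sensors.get_obs();print(o['ee_pos'],o['tcp_rot'],o['opening'])
m,z=zmask('w12',.040,.060,(.624,-.209),.08);print('brush',z,rect('w12',m,z))
m,z=zmask('w12',.010,.028,(.624,-.209),.09);print('rest',z,rect('w12',m,.018))
E
```

```text
[ 0.62510338 -0.21019908  0.19490605] [-1.79897623e+02 -3.25496534e-02  8.99980467e+01] 0.0639842830638238
brush 0.050842191040735826 (array([ 0.6241, -0.2073]), array([0.0409, 0.0927]), 0.06)
rest 0.01863673998721113 (array([ 0.6236, -0.207 ]), array([0.078 , 0.1293]), 0.23)
```

View pics/w12.png

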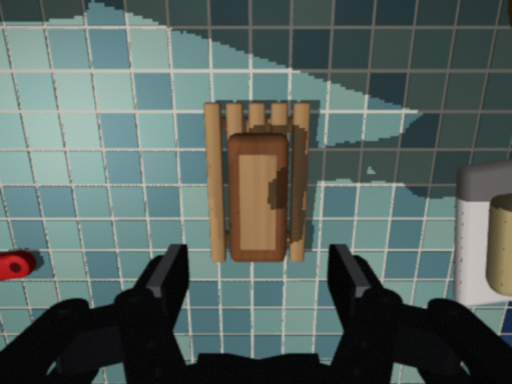

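Brush at (258,197) is centred on the rest (206–308) and parallel. Now the pick.

Emit:
apply_moves([
  [[-0.05,-0.25,0],[0,0,-0.25],0.7],
  [[-0.1,-0.5,0],[0,0,-0.5],0.7],
  [[-0.15,-0.75,0],[0,0,-0.75],0.7],
  [[-0.2,-1,0],[0,0,-1],0.7],
])

```text
time: 28.3
ee_pos: [0.524, -0.2302, 0.1945]
tcp_rot: [-179.9, -0.1, 120.3]
wrist_force: [-0.0, -0.2, 0.6]
opening: 0.0597
grasp_force: 0.0
```

Emit:
apply_moves([
  [[0.05,-0.25,0],[0,0,-0.25],0.7],
  [[0.1,-0.5,0],[0,0,-0.5],0.7],
  [[0.2,-0.75,0],[0,0,-0.75],0.7],
  [[0.24,-1,0],[0,0,-1],0.7],
])

```text
time: 28.7
ee_pos: [0.4252, -0.2591, 0.1948]
tcp_rot: [180.0, -0.1, 150.3]
wrist_force: [0.6, -0.1, 0.4]
opening: 0.0598
grasp_force: 0.0
```

Emit:
apply_moves([
  [[0.1,-0.15,0],[0,0,-0.25],0.7],
  [[0.2,-0.3,0],[0,0,-0.5],0.7],
  [[0.3,-0.45,0],[0,0,-0.75],0.7],
  [[0.37,-0.6,0.1],[0,0,-1],0.7],
])

```text
time: 29.1
ee_pos: [0.364, -0.2932, 0.186]
tcp_rot: [-180.0, 0.0, -179.7]
wrist_force: [0.5, 0.6, -0.5]
opening: 0.0597
grasp_force: 0.0
```

Emit:
apply_moves([
  [[0,0,0],[0,0,-0.2],0.7],
  [[0,0,0],[0,0,-0.37],0.7],
  [[0,0,0],[0,0,-0.37],0.7],
  [[0,0,0],[0,0,-0.37],0.7],
])

```text
time: 29.5
ee_pos: [0.3646, -0.2928, 0.1854]
tcp_rot: [179.9, -0.0, -169.0]
wrist_force: [-1.1, -0.9, -0.7]
opening: 0.0599
grasp_force: 0.0
```

```bash
python3 - <<'E'
from h import *
p,d,K,T=cap('wrist','w13');o=sensors.get_obs();print(o['ee_pos'],o['tcp_rot'],o['opening'])
h=cv2.cvtColor(p,cv2.COLOR_RGB2HSV)
m=((h[...,0]<6)|(h[...,0]>174))&(h[...,1]>150)&(h[...,2]>40)
C=cloud(d,K,T); print('z',np.percentile(C[m][:,2],[10,50,90]))
print(rect('w13',m,.008))
# handle axis: row centres in handle section along axis
P=ray(K,T,np.argwhere(m)[:,::-1],.010)[:,:2]; print(P.min(0),P.max(0)); np.save('P.npy',P)
c,a=cv2.PCACompute(P.astype(np.float32),None);a=a[0]*np.sign(-a[0,0]) if a.ndim>1 else a
a=a.ravel()[:2]; s=P@a; n=np.array([-a[1],a[0]]); print(a,s.min(),s.max())
for t in np.arange(s.min(),s.max(),.008):
    q=P[(s>t)&(s<t+.008)]@n; print(round(t-s.min(),3),q.min().round(4),q.max().round(4),((q.max()+q.min())/2).round(4))
E
```

```text
[ 0.36473977 -0.2928013   0.18563624] [ 1.79957116e+02 -3.44386788e-02 -1.69032831e+02] 0.05960574671062942
z [0.00526985 0.00869738 0.01333366]
(array([ 0.3461, -0.291 ]), array([0.1636, 0.0597]), 9.48)
[ 0.26104252 -0.33277622] [ 0.42622631 -0.26344798]
[-0.9873508  -0.15855074] -0.37629727262765966 -0.2138468464604641
0.0 0.3319 0.3526 0.3422
0.008 0.3311 0.3536 0.3424
0.016 0.3315 0.3537 0.3426
0.024 0.331 0.3532 0.3421
0.032 0.3314 0.3534 0.3424
0.04 0.3311 0.3536 0.3424
0.048 0.3314 0.3537 0.3425
0.056 0.3312 0.3532 0.3422
0.064 0.3314 0.3534 0.3424
0.072 0.331 0.3536 0.3423
0.08 0.3136 0.3712 0.3424
0.088 0.3129 0.3719 0.3424
0.096 0.3127 0.372 0.3423
0.104 0.3129 0.372 0.3425
0.112 0.3131 0.372 0.3426
0.12 0.313 0.372 0.3425
0.128 0.3131 0.3721 0.3426
0.136 0.3135 0.3721 0.3428
0.144 0.3135 0.3721 0.3428
0.152 0.3133 0.3721 0.3427
0.16 0.3139 0.3715 0.3427
```

View pics/w13.png

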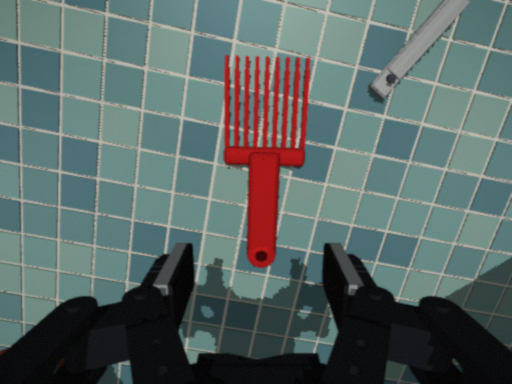

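Pick: head at (265,155), handle to (261,255), grip at about (263,210).

Emit:
apply_moves([
  [[0,0.06,0.2],[0,0,0.06],0.5],
  [[0,0.06,0.5],[0,0,0.06],0.45],
  [[0,0.06,0.8],[0,0,0.06],0.45],
  [[0,0.06,1],[0,0,0.06],0.45],
  [[0,0.06,1],[0,0,0.06],0.45],
])

```text
time: 30.05
ee_pos: [0.3624, -0.2859, 0.0833]
tcp_rot: [179.8, -0.2, -170.8]
wrist_force: [-0.3, -0.0, -0.9]
opening: 0.0384
grasp_force: 0.0
```

Emit:
apply_moves([
  [[0,0,0.05],[0,0,0],0.45],
  [[0,0,0.08],[0,0,0],0.45],
  [[0,0,0.09],[0,0,0],0.45],
  [[0,0,0.09],[0,0,0],0.45],
])

```text
time: 30.45
ee_pos: [0.3639, -0.2873, 0.0778]
tcp_rot: [-180.0, 0.0, -170.7]
wrist_force: [-1.0, -0.3, 0.1]
opening: 0.0383
grasp_force: 0.0
```

Emit:
apply_moves([
  [[0,0,0.02],[0,0,0],0.45],
  [[0,0,0.02],[0,0,0],0.3],
  [[0,0,0.02],[0,0,0],0.1],
  [[0,0,0.02],[0,0,0],0.1],
  [[0,0,0.02],[0,0,0],0.1],
  [[0,0,0.02],[0,0,0],0.1],
])

```text
time: 31.05
ee_pos: [0.3638, -0.2872, 0.0754]
tcp_rot: [-180.0, 0.0, -170.7]
wrist_force: [-0.3, 0.5, 3.0]
opening: 0.0231
grasp_force: 30.1
```

Emit:
apply_moves([
  [[0,0,-0.15],[0,0,0],0.1],
  [[0,0,-0.45],[0,0,0],0.1],
  [[0,0,-0.8],[0,0,0],0.1],
  [[0,0,-1],[0,0,0],0.1],
  [[0,0,-1],[0,0,0],0.1],
])

```text
time: 31.55
ee_pos: [0.3646, -0.2878, 0.178]
tcp_rot: [-179.8, 0.2, -170.7]
wrist_force: [0.4, -0.1, -0.2]
opening: 0.0233
grasp_force: 29.8
```

Emit:
apply_moves([
  [[-0.15,0.15,-0.2],[0,0,0.1],0.1],
  [[-0.4,0.4,-0.4],[0,0,0.2],0.1],
  [[-0.7,0.7,-0.6],[0,0,0.31],0.1],
  [[-1,1,-0.7],[0,0,0.31],0.1],
])

```text
time: 31.95
ee_pos: [0.4469, -0.1712, 0.2457]
tcp_rot: [-180.0, 0.0, 179.8]
wrist_force: [0.6, -1.1, -0.3]
opening: 0.0234
grasp_force: 29.8
```

Emit:
apply_moves([
  [[-0.3,0.3,0],[0,0,0],0.1],
  [[-0.6,0.6,0],[0,0,0],0.1],
  [[-0.9,0.9,0],[0,0,0],0.1],
  [[-1,1,0],[0,0,0],0.1],
])

```text
time: 32.35
ee_pos: [0.5479, -0.0696, 0.2431]
tcp_rot: [180.0, -0.1, -179.8]
wrist_force: [-1.0, -0.5, -0.5]
opening: 0.0232
grasp_force: 29.8
```

Emit:
apply_moves([
  [[-0.3,0.3,0],[0,0,0],0.1],
  [[-0.6,0.6,0],[0,0,0],0.1],
  [[-0.9,0.9,0],[0,0,0],0.1],
  [[-1,1,0],[0,0,0],0.1],
])

```text
time: 32.75
ee_pos: [0.6477, 0.03, 0.2428]
tcp_rot: [180.0, -0.1, -179.9]
wrist_force: [-0.5, -1.1, -1.1]
opening: 0.0229
grasp_force: 29.8
```

Emit:
apply_moves([
  [[-0.03,0.3,0],[0,0,0.05],0.1],
  [[-0.06,0.6,0],[0,0,0.1],0.1],
  [[-0.09,0.85,0],[0,0,0.17],0.1],
  [[-0.09,1,0],[0,0,0.17],0.1],
  [[-0.09,1,0],[0,0,0.17],0.1],
  [[-0.09,1,0],[0,0,0.17],0.1],
])

```text
time: 33.35
ee_pos: [0.655, 0.1271, 0.2447]
tcp_rot: [-180.0, -0.0, 174.9]
wrist_force: [-1.5, -1.2, 0.0]
opening: 0.0231
grasp_force: 29.8
```

```bash
python3 - <<'E'
from h import *
p,d,K,T=cap('wrist','w14');o=sensors.get_obs();print(o['ee_pos'],o['tcp_rot'],o['opening'])
C=cloud(d,K,T)
print('small',circ('w14',.1,.12,(.664,.242),.04),'jar',circ('w14',.08,.11,(.646,.016),.05))
print('jar scene',circ('s12',.08,.11,(.646,.016),.05),'side',circ('d3',.08,.11,(.646,.016),.05))
h=cv2.cvtColor(p,cv2.COLOR_RGB2HSV)
m=((h[...,0]<6)|(h[...,0]>174))&(h[...,1]>150)&(h[...,2]>40)
z=np.median(C[m][:,2]);print(z,rect('w14',m,z))
E
```

```text
[0.6551076  0.12666635 0.24494688] [-1.79970420e+02 -2.35404808e-02  1.74895925e+02] 0.02289982462365566
small {'z': 0.1083, 'enc': (0.6611, 0.2399, 0.0222), 'fit': ([0.662, 0.2394], 0.0208)} jar {'z': 0.0913, 'enc': (0.6407, 0.0216, 0.0373), 'fit': ([0.6407, 0.0212], 0.0334)}
jar scene {'z': 0.0908, 'enc': (0.6502, 0.0181, 0.0393), 'fit': ([0.6484, 0.0178], 0.0336)} side {'z': 0.0904, 'enc': (0.6383, 0.0062, 0.0378), 'fit': ([0.6382, 0.0055], 0.0345)}
0.17641447577681088 (array([0.6326, 0.1289]), array([0.0606, 0.1554]), 84.97)
```

View pics/w14.png

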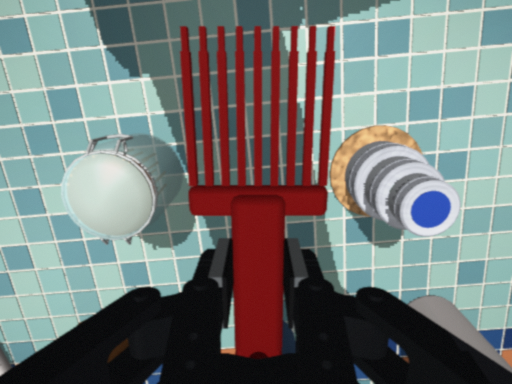

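Jar lid at (112,195) on the left, stack at (430,208) right, pick held between them and square to the line. Lower it.

Emit:
apply_moves([
  [[0,0.02,0.1],[0,0,0],0.1],
  [[0,0.023,0.3],[0,0,0],0.1],
  [[0,0.023,0.55],[0,0,0],0.1],
  [[0,0.023,0.8],[0,0,0],0.1],
  [[0,0.023,1],[0,0,0],0.1],
  [[0,0.023,1],[0,0,0],0.1],
])

```text
time: 34.0
ee_pos: [0.6539, 0.1289, 0.1412]
tcp_rot: [-179.9, -0.3, 174.8]
wrist_force: [-0.1, 0.4, -0.1]
opening: 0.023
grasp_force: 29.8
```

Emit:
apply_moves([
  [[0,0,0.15],[0,0,0],0.1],
  [[0,0,0.3],[0,0,0],0.1],
  [[0,0,0.45],[0,0,0],0.1],
  [[0,0,0.55],[0,0,0],0.1],
  [[0,0,0.6],[0,0,0],0.1],
  [[0,0,0.64],[0,0,0],0.1],
  [[0,0,0.64],[0,0,0],0.1],
  [[0,0,0.64],[0,0,0],0.1],
])

```text
time: 34.8
ee_pos: [0.6557, 0.1301, 0.0817]
tcp_rot: [180.0, 0.0, 174.9]
wrist_force: [0.3, 0.8, -0.2]
opening: 0.0232
grasp_force: 29.8
```

Emit:
apply_moves([
  [[0,-0.01,0.03],[0,0,0],0.1],
  [[0,-0.01,0.05],[0,0,0],0.1],
  [[0,-0.01,0.057],[0,0,0],0.1],
  [[0,-0.01,0.057],[0,0,0],0.1],
  [[0,-0.01,0.057],[0,0,0],0.1],
])

```text
time: 35.3
ee_pos: [0.6554, 0.129, 0.0755]
tcp_rot: [180.0, 0.0, 174.9]
wrist_force: [0.4, -0.0, -0.4]
opening: 0.0233
grasp_force: 29.8
```

Emit:
apply_moves([
  [[0,0,0],[0,0,0],0.35],
  [[0,0,0],[0,0,0],0.45],
  [[0,0,0],[0,0,0],0.45],
  [[0,0,-0.1],[0,0,0],0.45],
  [[0,0,-0.35],[0,0,0],0.45],
  [[0,0,-0.7],[0,0,0],0.45],
  [[0,0,-1],[0,0,0],0.45],
])

```text
time: 36.0
ee_pos: [0.6553, 0.129, 0.1779]
tcp_rot: [180.0, 0.1, 174.9]
wrist_force: [0.1, 0.5, 0.5]
opening: 0.0385
grasp_force: 0.0
```

Emit:
apply_moves([
  [[0.1,0,-0.3],[0,0,0],0.45],
  [[0.2,0,-0.6],[0,0,0],0.45],
  [[0.4,0,-0.8],[0,0,0],0.45],
  [[0.4,0,-0.8],[0,0,0],0.45],
  [[0.4,0,-0.8],[0,0,0],0.45],
])

```text
time: 36.5
ee_pos: [0.6157, 0.1327, 0.2564]
tcp_rot: [180.0, 0.1, 174.9]
wrist_force: [0.4, -0.2, -0.3]
opening: 0.0385
grasp_force: 0.0
```

```bash
python3 - <<'E'
from h import *
p,d,K,T=cap('wrist','w15');cap('scene','s15');cap('side','d15');o=sensors.get_obs();print(o['ee_pos'],o['tcp_rot'])
for t in ('w15','s15','d15'):
    p,d,K,T=load(t);C=cloud(d,K,T);h=cv2.cvtColor(p,cv2.COLOR_RGB2HSV)
    m=((h[...,0]<6)|(h[...,0]>174))&(h[...,1]>150)&(h[...,2]>40)&(np.abs(C[...,:2]-(.64,.13)).max(-1)<.12)
    print(t,'pick',np.percentile(C[m][:,2],[50,95]).round(4),rect(t,m,.008))
    mj,z=zmask(t,.06,.11,(.646,.016),.05); print(' jar',z.round(4),rect(t,mj,.09))
    print(' small',circ(t,.1,.12,(.664,.242),.04),'large',circ(t,.04,.055,(.664,.242),.045)['enc'])
E
```

```text
[0.61562451 0.13245165 0.25414789] [-1.79968768e+02 -9.67186835e-02  1.74891081e+02]
w15 pick [0.0093 0.0138] (array([0.637 , 0.1305]), array([0.0597, 0.1638]), 84.88)
 jar 0.09 (array([0.6359, 0.0251]), array([0.0671, 0.08  ]), 42.25)
 small {'z': 0.1083, 'enc': (0.6613, 0.2388, 0.0226), 'fit': ([0.6614, 0.2395], 0.021)} large (0.6619, 0.2393, 0.0336)
s15 pick [0.0121 0.0142] (array([0.6993, 0.1276]), array([0.0054, 0.0021]), 60.06)
 jar 0.0893 (array([0.6521, 0.0229]), array([0.0824, 0.0688]), 37.75)
 small {'z': 0.1077, 'enc': (0.6665, 0.2404, 0.0213), 'fit': ([0.6664, 0.24], 0.0198)} large (0.6667, 0.2394, 0.0333)
d15 pick [0.0055 0.0124] (array([0.6016, 0.1245]), array([0.0976, 0.0625]), 0.2)
 jar 0.0838 (array([ 0.629, -0.009]), array([0.1124, 0.077 ]), 55.56)
 small {'z': 0.1075, 'enc': (0.6617, 0.2349, 0.0276), 'fit': ([0.6611, 0.2345], 0.0236)} large (0.6619, 0.2344, 0.0359)
```

View pics/w15.png

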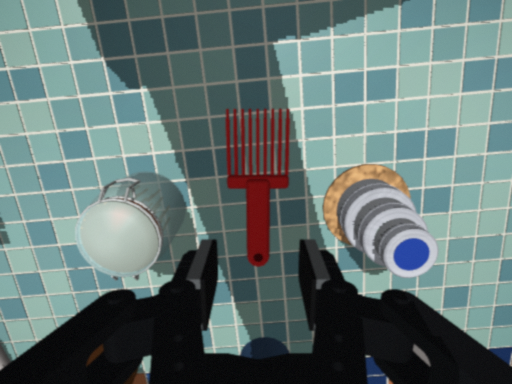

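```bash
python3 - <<'E'
from h import *
for t,(u0,v0) in (('w14',(112,195)),('w15',(119,237))):
    p,d,K,T=load(t);C=cloud(d,K,T)
    m=(C[...,2]>.075)&(C[...,2]<.1)&(np.abs(C[...,:2]-(.645,.018)).max(-1)<.06)
    m=cv2.morphologyEx(m.astype(np.uint8),cv2.MORPH_OPEN,cv2.getStructuringElement(2,(25,25)))
    cs,_=cv2.findContours(m,0,1);c=max(cs,key=cv2.contourArea);e=cv2.fitEllipse(c)
    print(t,e,[ray(K,T,e[0],z)[0].round(4) for z in (.08,.087,.094)],np.median(C[m>0][:,2]),np.percentile(C[m>0][:,2],5))
E
```

```text
w14 ((130.14581298828125, 197.40045166015625), (44.92949295043945, 77.30337524414062), 3.8174550533294678) [array([0.6458, 0.032 , 0.08  ]), array([0.6439, 0.0351, 0.087 ]), array([0.6419, 0.0381, 0.094 ])] 0.09165181075908345 0.08403518259663396
w15 ((113.9786376953125, 235.24136352539062), (65.16201782226562, 75.64262390136719), 142.0534210205078) [array([0.6409, 0.0131, 0.08  ]), array([0.638 , 0.0167, 0.087 ]), array([0.6351, 0.0203, 0.094 ])] 0.0922164547789309 0.08551110257179358
```

The wrist view shows the pick lying flat at (258,190), square to and midway between the jar (119,237) and the stack (410,250). It is within about 1–2 mm, and nothing touches it.

```bash
python3 -c "
from h import *
print(bot.job_done())"
```

```text
the job is handed in; nothing more can be done
None
```

The job is handed in, with no verdict returned: the tins are stacked on the mat and the brush is on the rest, both centred to about 1 mm, and the pick lies square across the jar–stack line within about 2 mm of midway.

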